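# Start the bath-toy steriliser

### The arm

A 7-joint arm with a two-finger parallel gripper is mounted at the origin on the work surface. World frame = base frame: x ahead of the robot, y to its left, z up, the work surface at z = 0. Lengths are in m, angles in rad, forces in N, time in s.
With the tool pointing down it reaches from about 0.35 to 0.9 m from the base axis. Payload 8.1 kg.
Tool frame: the origin (TCP) lies midway between the tips of the shut fingers; the grasp point (between the pads) lies 19 mm behind it; z points along the fingers, y is the line along which they close (so a half turn about z gives the same grasp; the last joint's range is limited). The gripper opens to 92 mm and grips with 3 to 60 N. Pads are 19 mm wide; open, the fingers measure 130 mm over their backs; the gripper's body (75 mm by 190 mm) begins 47 mm behind the grasp point.
Start: joints at [-1.367, 0.434, 0.025, 1.573, -0.012, 1.134, -0.075], TCP at [0.189, 0.596, 0.227] pointing down, gripper open.
Joint ranges: [-2.62, 2.62], [-0.44, 2.09], [-1.27, 1.32], [0.08, 2.57], [-1.32, 4.46], [0.12, 2], [-2.74, 2.74]. Speed limits (rad/s): [2.22, 2.22, 3.01, 3.01, 3.14, 3.14, 3.14].

### API

Orientations are given as a rotation vector (axis times angle).
In Python, from cell import observe, cams, job gives the robot as it stands. The module is installed in compiled form; this text tells all that it offers.
- The arm moves only by the tool step_arm, never from a script. Its argument "steps" is a list of rows, each a list of 6 numbers: the shift along the world's x, y, z in mm, then the turn, a rotation vector about the world's x, y, z in rad. In form: [[dx, dy, dz, rx, ry, rz], ...]. A call has 1 to 20 rows; each row shifts and turns the commanded pose from where the row before left it; what a row does not reach is not made up. A row lasts 1/12 s, in which the tool goes at most 41.7 mm and 7.16 degrees, less where a joint would pass 70% of its speed; a pose out of reach is approached as far as the arm can. A call with a gripper value outside its range is refused whole. "gripper" is the opening, from 0 (shut) to 1 (fully open), set as the call begins (left out, the last holds). The fingers move at their own pace and stop on an object; "force" is the grip in N (left out, the last holds). Time passes only in rows, so rows that do not move let the fingers close. It gives the time, the measured TCP pose, the force, the opening and the grip force at its end, in the units of the state.
- observe(): the state, without advancing time (a new reading comes with each control period).
- cams.get_image(name): name is "side" or "top"; returns the picture (400x640x3 uint8, red, green, blue); there is no depth.
- cams.get_calibration(name): a dict with "fov_y" (degrees; the focal length in pixels is half the picture's height over the tangent of half this angle, whatever the lens; pixels are square), "cx", "cy" (the principal point, pixels), "dist_coeffs" ([k1, k2, p1, p2, k3] as OpenCV has them; the pictures are not rectified), "world_to_cam" (4x4, takes a point from world to camera coordinates). Camera axes: x right, y up, looking along -z (the intrinsics and any distortion apply to the point x, -y, -z); pixel columns grow to the right and rows downward; lengths in m; the calibration is good to about 2 mm. A picture is of the moment at which its call begins. get_calibration takes no time and is no camera call.
- job.sign_off(): hands the job in; it is judged then, once.
The state is a dict: "clock": time; "joints": joint angles; "dq": joint speeds; "joint_efforts": joint torques, N m; "position": TCP position; "ee_rot": TCP orientation; "force": force on the tool from outside, world axes, zero at the start; "ft_torque": the same for the moment, N m; "width": opening from 0.0 (shut) to 1.0 (fully open); "gripper_force": force on a finger pad.
Only numpy, scipy, OpenCV 4.12 (cv2) and the standard library are available. Lean on these libraries where they do the work, as an engineer would, in place of code of your own. Each camera call takes 0.05 s, during which the arm holds its last target. There are 200 camera calls.

### The job

The steriliser on the bathroom counter is loaded but its door was left standing open. Gently push the door fully shut until it clicks home on its catch, and only then turn the dial on the sloping panel so that its white pointer sits on the green mark. Let go of everything, and leave the duck on top, the soap pump and the mug where they stand, undisturbed.

Things in the scene. Friction and masses are not known exactly. Their poses are not given: they have to be found in the camera images.
- steriliser: White countertop steriliser, fixed, 220 deep (x) x 240 wide (y) x 268 high. Origin: centre of its underside. Its +x runs front to back; the front is x = -110 mm. Above the door a dark control panel with a dial slopes up and back at 35 degrees from horizontal, from the front edge (x -110, z 170) to (x 30, z 268); behind it is a flat roof at z = 268.
- door (a joint): Door angle in rad: 0 = fully shut, seated on the catch; grows as it swings out towards the robot, up to 1.5. A sprung ball catch under a small grey block at the top of the free edge resists from about 0.08 and needs about 6 N there to pass; once passed it draws the door to 0. Elsewhere the door stays where it is left.
- door_hinge (a point): Point on the upright hinge line: the door's left (+y) edge seen from the robot, mid height, mid thickness; at (-117.5, 115, 87) mm from the steriliser's origin. Frame turns with the door: panel (teal frame, dark window, 230 x 150 x 15 thick) runs from y = 0 to -230, z = -75 to 75, outer face x = -7.5. Upright steel bar handle, 90 long, 35 off the face at y = -208.
- door_face (a point): Point on the door's outer face, good for pushing: 140 mm from the hinge line and 45 mm below the door's top edge. Frame as the door's.
- dial (a joint): Dial angle in rad, 0 to 3.054, growing clockwise as seen looking at the panel. It clicks into 8 places 0.436 (25 degrees) apart: 0, 0.436, 0.873, 1.309, 1.745, 2.182, 2.618, 3.054; the green mark is the place at 2.182. A click takes about 0.06 N m.
- dial_grip (a point): Point on the dial's axis at grip height, 37 mm off the panel. Black dial: round skirt of 27 mm radius, on it a bar 50 long, 14 wide, its top 44 mm off the panel. Frame turns with the dial: z is the axis, out of the panel (35 degrees from vertical, leaning to the steriliser's front, towards the robot); the bar lies along x, white pointer at +x.
- green_mark (a point): Centre of the green mark on the dark panel, 49 mm from the dial's axis; the other seven places have thin white marks. Its frame is the panel's: x up the slope, z out of the panel.
- duck: Yellow bath duck, 58 wide, 68 high, standing loose on the steriliser's flat roof behind the panel. Origin: centre of its underside. Leave alone.
- soap_pump: Green soap pump bottle, 62 across, 164 high, standing on the counter on one side of the steriliser. Origin: centre of its underside. Leave alone.
- mug: Blue mug, 76 across, 90 high, with a handle, standing on the counter on the other side of the steriliser. Origin: centre of its underside. Leave alone.

How it is judged:
By the outcome, as a careful person would: the job done as asked, in the order asked, and still so for the second after the job is handed in, with the robot touching nothing.
It also fails if it takes over 48 s, if anything falls off the work surface, if the arm or the gripper's body presses on something with over 40 N, if the wrist force passes 120 N, or if a joint passes its speed limit or range.

## Working session

There is one attempt and no reset: what is moved stays moved. The work goes in short steps, Python scripts to look and compute and a tool call to move; the robot and the scene stay as the last step left them, time stands still between calls to the robot, and variables do not carry over. Pictures are saved under pics/ and viewed, at most 10 in all, crops included, and the job is handed in when it is done.

Besides the shell and the picture viewer there is one more tool, called by a JSON object that holds its "method" and its "body", one argument or row to a line. step_arm: Moves the arm, as the interface text tells. Its arguments: {"type":"object","properties":{"steps":{"type":"array","items":{"type":"array","items":{"type":"number"}}},"gripper":{"type":"number"},"force":{"type":"number"}},"required":["steps"]}

```bash
mkdir -p pics
python3 - <<'E'
from cell import observe,cams
import cv2
for n in("side","top"):
    cv2.imwrite(f"pics/{n}0.png",cams.get_image(n)[:,:,::-1])
    print(n,cams.get_calibration(n))
print(observe())
E
```

```text
side {'fov_y': 49.94988989170151, 'cx': 315.9702943375802, 'cy': 197.8313787061954, 'dist_coeffs': array([-0.04844995,  0.        ,  0.        ,  0.        ,  0.        ]), 'world_to_cam': array([[ 6.92892076e-01, -7.21041025e-01,  6.41640544e-04,
        -4.35695249e-01],
       [ 5.41347889e-01,  5.20801432e-01,  6.60082064e-01,
        -5.15701114e-01],
       [-4.76280415e-01, -4.57018281e-01,  7.51193222e-01,
        -6.12069350e-01],
       [ 0.00000000e+00,  0.00000000e+00,  0.00000000e+00,
         1.00000000e+00]])}
top {'fov_y': 43.52130662424851, 'cx': 319.4464115746679, 'cy': 189.9916227672714, 'dist_coeffs': array([-0.12042221,  0.        ,  0.        ,  0.        ,  0.        ]), 'world_to_cam': array([[-0.00993061, -0.99994935,  0.00163844,  0.0643818 ],
       [ 0.99704398, -0.00977689,  0.07620836, -0.72407651],
       [-0.07618848,  0.00239039,  0.99709057, -1.07041532],
       [ 0.        ,  0.        ,  0.        ,  1.        ]])}
{'clock': 0.1, 'joints': array([-1.36660483,  0.43515097,  0.02497409,  1.57399883, -0.01160415,
        1.1340118 , -0.07509494]), 'dq': array([ 4.54465545e-05, -2.25141134e-03, -1.25032291e-03, -2.33885979e-03,
        3.38122276e-04, -4.86735243e-04, -1.07300804e-03]), 'joint_efforts': array([ 2.56236832e-03, -6.69125247e+01,  9.87832323e-01, -3.15145040e+01,
       -6.05130731e-02,  3.75697785e-02,  1.76286662e-04]), 'position': array([0.18866147, 0.59536225, 0.22602773]), 'ee_rot': array([-4.80108261e-01, -3.10459589e+00,  2.23189060e-03]), 'force': array([ 0.55197436, -0.21317561,  0.20508025]), 'ft_torque': array([-0.01758952, -0.02438384,  0.00376202]), 'gripper_force': 0.0, 'width': 0.9968564363131449}
```

View pics/side0.png

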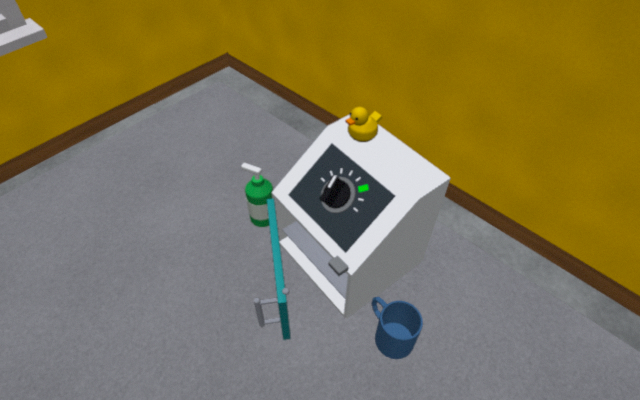

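View pics/top0.png

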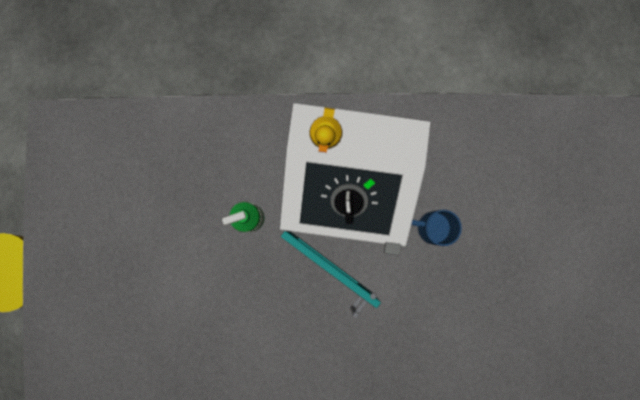

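The side view shows the door standing open towards the robot (teal edge, 270,200 to 286,336), with the dial at about (338,190) and the green mark at (363,188). In the top view the dial is at (348,202), the green mark at (369,184), the door runs from (285,235) to (378,302), and the catch block is at (392,248). I'll enlarge both.

Run:
```python
import cv2
a=cv2.imread("pics/side0.png")[110:340,240:460]; b=cv2.imread("pics/top0.png")[95:315,270:450]
cv2.imwrite("pics/sideC.png",cv2.resize(a[:150,:200],None,fx=4,fy=4,interpolation=cv2.INTER_CUBIC))
cv2.imwrite("pics/topC.png",cv2.resize(b[:150],None,fx=4,fy=4,interpolation=cv2.INTER_CUBIC))
```

```text
(no output)
```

View pics/sideC.png

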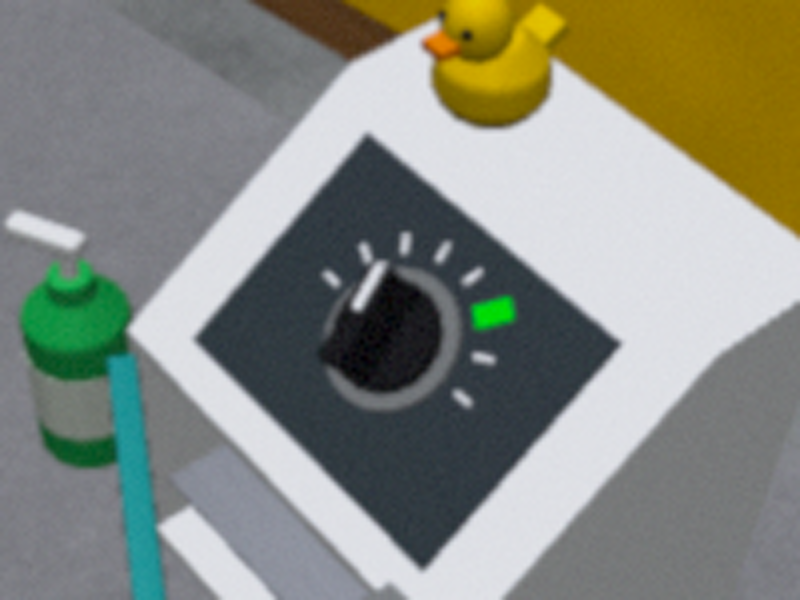

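View pics/topC.png

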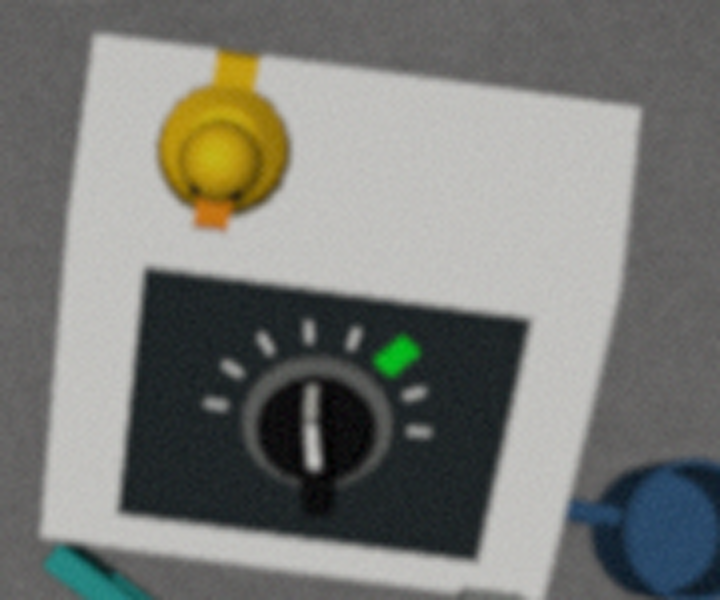

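The enlarged views show the eight marks clearly. Green is at side crop (494,312) and top crop (398,355). The pointer is up the slope, a little to the left, in both views. The duck is well back on the roof. Next I fit the steriliser pose, dial, pointer and door angle.

```bash
cat > h.py <<'E'
import numpy as np,cv2
from scipy.optimize import least_squares
from scipy.spatial.transform import Rotation as R
from cell import cams
F=np.diag([1,-1,-1.])
def proj(n,P):
    c=cams.get_calibration(n);T=c["world_to_cam"];f=200/np.tan(np.radians(c["fov_y"])/2)
    K=np.array([[f,0,c["cx"]],[0,f,c["cy"]],[0,0,1]])
    Rm=F@T[:3,:3];t=F@T[:3,3]
    return cv2.projectPoints(np.atleast_2d(P).astype(float),cv2.Rodrigues(Rm)[0],t,K,c["dist_coeffs"])[0][:,0]
S=lambda L:np.array(L,float)/4+[240-.4,110-.4]
Tp=lambda L:np.array(L,float)/4+[270-.4,95-.4]
up=np.array([np.cos(np.radians(35)),0,np.sin(np.radians(35))]);nz=np.array([-up[2],0,up[0]])
def world(p,P): return R.from_euler('z',p[2]).apply(np.atleast_2d(P))+[p[0],p[1],p[3]]
def dialc(s,dy): return np.array([-.110,dy,.170])+s*up
def dang(a): return np.array([np.cos(a)*up+np.sin(-a)*np.array([0,1,0]) for a in np.atleast_1d(a)]) # cw from upslope; right=-y
E
cat > fit.py <<'E'
from h import *
ms=S([(331,279),(366,252),(405,243),(444,251),(473,276),(494,312),(483,357),(463,399)])
mt=Tp([(216,404),(232,369),(266,344),(308,332),(353,339),(398,355),(414,394),(419,431)])
Cs=np.array([[-.11,.12,.17],[.03,.12,.268],[.11,-.12,.268],[.03,-.12,.268]]);cs=S([(130,330),(350,62),(828,272),(720,355)])
Ct=np.array([[.11,.12,.268],[.11,-.12,.268],[-.11,.12,.17],[.03,-.12,.268],[.03,.12,.268]]);ct=Tp([(92,35),(640,107),(40,538),(620,290),(68,210)])
def marks(p): return dialc(p[4],p[5])+.049*dang(p[6]+np.radians(25)*np.arange(8))
def res(p):
    return np.concatenate([(proj("side",world(p,Cs))-cs).ravel(),(proj("top",world(p,Ct))-ct).ravel(),
      (proj("side",world(p,marks(p)))-ms).ravel(),(proj("top",world(p,marks(p)))-mt).ravel()])
r=least_squares(res,[.75,0,-.1,0,.08,0,-1.5],loss="soft_l1",x_scale=.01)
p=r.x;print("x y yaw z s dy a0",p.round(4));print(res(p).reshape(-1,2).round(1).tolist())
np.save("p.npy",p)
# pointer: direction on bar top (44 mm off) from end to centre
q=Tp([(311,425),(316,470)]);qs=S([(382,265),(358,305)])
def ln(a):
    d=dialc(p[4],p[5])+.044*nz; e=dang(a)[0]
    return np.array([d+.025*e,d])
for a in p[6]+np.radians(25)*np.arange(8):
    print(round(a,3),((proj("side",world(p,ln(a)))-[239.6,109.6])*4).round().tolist(),((proj("top",world(p,ln(a)))-[269.6,94.6])*4).round().tolist())
print("dial base,grip",world(p,[dialc(p[4],p[5]),dialc(p[4],p[5])+.037*nz]).round(4),"axis",R.from_euler('z',p[2]).apply(nz))
h=world(p,[[-.1175,.115,.162]])[0];print("hinge top",h,proj("top",h),proj("side",h))
for a in np.arange(.2,1.3,.1):
    e=h+.23*R.from_euler('z',p[2]-a).apply([0,-1,0]);print(round(a,2),proj("top",e).round(1),proj("side",e).round(1),e.round(3))
E
python3 fit.py
```

```text
x y yaw z s dy a0 [ 7.3200e-01 -9.0000e-04 -1.4350e-01 -4.0000e-04  8.3300e-02  1.0000e-04
 -1.5326e+00]
[[-0.7, -0.5], [0.3, -0.1], [3.5, -0.7], [-1.1, -0.2], [0.5, 0.0], [-0.0, 0.5], [0.2, -0.1], [-0.1, -0.2], [0.1, 1.3], [-0.8, -0.1], [-0.7, -0.0], [-0.0, -0.4], [0.3, -0.3], [0.8, 0.0], [-0.5, 1.0], [1.5, 1.3], [1.0, 1.5], [-1.7, 0.4], [-1.4, -0.2], [-1.3, -0.8], [-0.3, -0.8], [0.4, -1.0], [-0.9, 0.8], [1.3, -0.2], [1.2, 0.6]]
-1.533 [[316.0, 280.0], [350.0, 315.0]] [[257.0, 467.0], [313.0, 476.0]]
-1.096 [[335.0, 266.0], [350.0, 315.0]] [[266.0, 448.0], [313.0, 476.0]]
-0.66 [[358.0, 260.0], [350.0, 315.0]] [[284.0, 434.0], [313.0, 476.0]]
-0.224 [[379.0, 265.0], [350.0, 315.0]] [[309.0, 427.0], [313.0, 476.0]]
0.213 [[395.0, 279.0], [350.0, 315.0]] [[334.0, 431.0], [313.0, 476.0]]
0.649 [[403.0, 300.0], [350.0, 315.0]] [[355.0, 443.0], [313.0, 476.0]]
1.085 [[401.0, 324.0], [350.0, 315.0]] [[368.0, 461.0], [313.0, 476.0]]
1.522 [[389.0, 347.0], [350.0, 315.0]] [[371.0, 482.0], [313.0, 476.0]]
dial base,grip [[0.6906 0.0051 0.2174]
 [0.6696 0.0082 0.2477]] axis [-0.56767715  0.08205229  0.81915204]
hinge top [0.63211721 0.12972207 0.1615949 ] [[282.15750312 233.2570019 ]] [[270.01200308 197.46853349]]
0.2 [[395.8 272.6]] [[322.8 290.1]] [ 0.555 -0.087  0.162]
0.3 [[391.4 283.8]] [[310.1 295. ]] [ 0.533 -0.078  0.162]
0.4 [[385.9 294.6]] [[296.8 298.9]] [ 0.513 -0.067  0.162]
0.5 [[379.3 304.7]] [[282.9 301.5]] [ 0.494 -0.054  0.162]
0.6 [[371.7 314.1]] [[268.9 302.9]] [ 0.476 -0.04   0.162]
0.7 [[363.2 322.7]] [[254.9 303. ]] [ 0.46  -0.023  0.162]
0.8 [[353.9 330.4]] [[241.  301.8]] [ 0.446 -0.005  0.162]
0.9 [[343.8 337.2]] [[227.6 299.4]] [0.433 0.014 0.162]
1.0 [[333.1 342.8]] [[214.9 295.7]] [0.423 0.034 0.162]
1.1 [[321.9 347.4]] [[203. 291.]] [0.414 0.056 0.162]
1.2 [[310.3 350.8]] [[192.2 285.2]] [0.408 0.078 0.162]
```

Fit summary:
- **Pointer:** it sits at place 3 (1.309). Green is place 5, so the dial needs +50° clockwise.
- **Door angle:** about 0.49.
- **Marks:** the residuals suggest the white marks lie at a smaller radius than the green one, so I'll refit with that radius free.

Then I work out the tool orientation and waypoints.

```bash
sed -i 's/^def marks.*/def marks(p): return dialc(p[4],p[5])+np.array([p[7]]*5+[.049]+[p[7]]*2)[:,None]*dang(p[6]+np.radians(25)*np.arange(8))/; s/,-1.5\],loss/,-1.5,.047],loss/' fit.py; python3 fit.py | head -11
python3 - <<'E'
from h import *
from cell import observe
p=np.load("p.npy");Y=R.from_euler('z',p[2]);o=observe()
bar=Y.apply(dang(p[6]+3*np.radians(25)))[0];ax=Y.apply(nz)
z=-ax;y=np.cross(ax,bar)  # y left of bar
Rt=R.from_matrix(np.column_stack([np.cross(y,z),y,z]));R0=R.from_rotvec(o["ee_rot"])
print("target tool",Rt.as_matrix().round(3).tolist(),"turn rv",(Rt*R0.inv()).as_rotvec().round(4),"pos",o["position"])
np.save("Rt.npy",Rt.as_matrix())
g=world(p,[dialc(p[4],p[5])+.018*nz])[0];print("TCP at grip",g.round(4),"+80 out",(g+.08*ax).round(4))
h=world(p,[[-.1175,.115,0.117]])[0]
for a in [.65,.49,.4,.3,.2,.1,.05,0]:
    print(a,(h+R.from_euler('z',p[2]-a).apply([-.0175,-.14,0])).round(4))
# door end by pixels
d=least_squares(lambda a:(proj("top",h+[0,0,.045]+R.from_euler('z',p[2]-a[0]).apply([0,-.23,0]))-[378,302]).ravel(),[.5]);print("door",d.x,d.fun)
E
```

```text
x y yaw z s dy a0 [ 7.3170e-01 -1.0000e-03 -1.4300e-01  2.0000e-04  8.4700e-02  3.0000e-04
 -1.5283e+00  4.6200e-02]
[[-0.8, -0.6], [0.2, -0.3], [3.6, -0.9], [-1.1, -0.3], [0.5, 0.1], [0.1, 0.5], [0.2, 0.1], [-0.0, -0.1], [0.1, 1.4], [0.5, -0.0], [0.2, 0.4], [0.2, 0.2], [-0.0, 0.3], [0.0, 0.3], [-0.1, 0.3], [0.4, 0.3], [0.2, -0.1], [-0.2, 0.0], [-0.1, -0.0], [-0.4, -0.2], [-0.1, -0.0], [-0.1, -0.3], [-0.7, 0.2], [-0.1, -0.2], [-0.2, -0.0]]
-1.528 [[318.0, 277.0], [352.0, 311.0]] [[257.0, 465.0], [314.0, 474.0]]
-1.092 [[337.0, 262.0], [352.0, 311.0]] [[266.0, 445.0], [314.0, 474.0]]
-0.656 [[359.0, 257.0], [352.0, 311.0]] [[285.0, 431.0], [314.0, 474.0]]
-0.219 [[381.0, 261.0], [352.0, 311.0]] [[309.0, 425.0], [314.0, 474.0]]
0.217 [[397.0, 276.0], [352.0, 311.0]] [[334.0, 428.0], [314.0, 474.0]]
0.653 [[404.0, 297.0], [352.0, 311.0]] [[355.0, 440.0], [314.0, 474.0]]
1.09 [[402.0, 321.0], [352.0, 311.0]] [[368.0, 459.0], [314.0, 474.0]]
1.526 [[391.0, 344.0], [352.0, 311.0]] [[371.0, 480.0], [314.0, 474.0]]
target tool [[-0.822, -0.037, 0.568], [-0.101, 0.991, -0.082], [-0.56, -0.125, -0.819]] turn rv [-0.2004 -0.5805  0.3716] pos [0.18866147 0.59536225 0.22602773]
TCP at grip [0.6813 0.0066 0.2335] +80 out [0.6359 0.0132 0.2991]
0.65 [0.5198 0.0438 0.1172]
0.49 [0.5349 0.0271 0.1172]
0.4 [0.5445 0.0188 0.1172]
0.3 [0.556  0.0106 0.1172]
0.2 [0.5682 0.0036 0.1172]
0.1 [ 0.5811 -0.0021  0.1172]
0.05 [ 0.5878 -0.0045  0.1172]
0 [ 0.5945 -0.0065  0.1172]
door [0.48750683] [2.29760449 1.61974067]
```

{"method": "step_arm", "body": {
  "steps": [
    [13.5,-24.8,3.7,-0.01,-0.029,0.0186],
    [13.5,-24.8,3.7,-0.01,-0.029,0.0186],
    [13.5,-24.8,3.7,-0.01,-0.029,0.0186],
    [13.5,-24.8,3.7,-0.01,-0.029,0.0186],
    [13.5,-24.8,3.7,-0.01,-0.029,0.0186],
    [13.5,-24.8,3.7,-0.01,-0.029,0.0186],
    [13.5,-24.8,3.7,-0.01,-0.029,0.0186],
    [13.5,-24.8,3.7,-0.01,-0.029,0.0186],
    [13.5,-24.8,3.7,-0.01,-0.029,0.0186],
    [13.5,-24.8,3.7,-0.01,-0.029,0.0186],
    [13.5,-24.8,3.7,-0.01,-0.029,0.0186],
    [13.5,-24.8,3.7,-0.01,-0.029,0.0186],
    [13.5,-24.8,3.7,-0.01,-0.029,0.0186],
    [13.5,-24.8,3.7,-0.01,-0.029,0.0186],
    [13.5,-24.8,3.7,-0.01,-0.029,0.0186],
    [13.5,-24.8,3.7,-0.01,-0.029,0.0186],
    [13.5,-24.8,3.7,-0.01,-0.029,0.0186],
    [13.5,-24.8,3.7,-0.01,-0.029,0.0186],
    [13.5,-24.8,3.7,-0.01,-0.029,0.0186],
    [13.5,-24.8,3.7,-0.01,-0.029,0.0186]
  ],
  "gripper": 0
}}

```text
clock: 1.77
position: [0.459, 0.0985, 0.3007]
ee_rot: [-0.099, 2.535, -0.142]
force: [1.2, 0.9, -0.0]
width: 0.005
gripper_force: 0.0
```

```bash
cat > st.py <<'E'
from h import *
from cell import observe
o=observe();Rc=R.from_rotvec(o["ee_rot"]);Rt=R.from_matrix(np.load("Rt.npy"))
print(o["clock"],"pos",o["position"].round(4),"turn left",(Rt*Rc.inv()).as_rotvec().round(3),"F",o["force"].round(1),"j",o["joints"].round(2),o["width"],o["gripper_force"])
E
python3 st.py
```

```text
1.7667 pos [0.459  0.0985 0.3007] turn left [-0.001  0.    -0.002] F [ 1.2  0.9 -0. ] j [-1.05 -0.21  0.32  2.29  0.78  0.78  0.43] 0.005273294773877872 0.0
```

{"method": "step_arm", "body": {
  "steps": [
    [4.6,-4.9,-18.4,0,0,0],
    [4.6,-4.9,-18.4,0,0,0],
    [4.6,-4.9,-18.4,0,0,0],
    [4.6,-4.9,-18.4,0,0,0],
    [4.6,-4.9,-18.4,0,0,0],
    [4.6,-4.9,-18.4,0,0,0],
    [4.6,-4.9,-18.4,0,0,0],
    [4.6,-4.9,-18.4,0,0,0],
    [4.6,-4.9,-18.4,0,0,0],
    [4.6,-4.9,-18.4,0,0,0],
    [0,0,0,0,0,0]
  ]
}}

```text
clock: 2.68
position: [0.5026, 0.0536, 0.1344]
ee_rot: [-0.098, 2.53, -0.15]
force: [0.7, 0.3, 0.0]
width: 0.002
gripper_force: 0.0
```

```bash
python3 st.py
```

```text
2.6833 pos [0.5026 0.0536 0.1344] turn left [0.005 0.005 0.   ] F [0.7 0.3 0. ] j [-0.81  0.2   0.4   2.51  1.88  0.26 -0.6 ] 0.0016790686295942807 0.0
```

{"method": "step_arm", "body": {
  "steps": [
    [6.5,-5.3,0,0,0,0],
    [6.5,-5.3,0,0,0,0],
    [6.5,-5.3,0,0,0,0],
    [6.5,-5.3,0,0,0,0],
    [6.5,-5.3,0,0,0,0],
    [4.2,-3.3,0,0,0,0],
    [4.2,-3.3,0,0,0,0],
    [4.2,-3.3,0,0,0,0],
    [4.2,-3.3,0,0,0,0],
    [4.2,-3.3,0,0,0,0],
    [3,-1.8,0,0,0,0],
    [3,-1.8,0,0,0,0],
    [3,-1.8,0,0,0,0],
    [3,-1.8,0,0,0,0]
  ]
}}

```text
clock: 3.85
position: [0.5686, 0.0039, 0.1361]
ee_rot: [-0.096, 2.528, -0.148]
force: [-1.0, 0.8, -0.5]
width: 0.003
gripper_force: 0.5
```

```bash
python3 st.py;python3 - <<'E'
from cell import cams
import cv2
a=cams.get_image("side")[100:350,200:460,::-1];b=cams.get_image("top")[95:345,240:460,::-1]
cv2.imwrite("pics/m1.png",cv2.hconcat([cv2.resize(a,None,fx=1.6,fy=1.6),cv2.resize(b,None,fx=1.6,fy=1.6)]))
E
```

```text
3.85 pos [0.5686 0.0039 0.1361] turn left [0.003 0.007 0.001] F [-1.   0.8 -0.5] j [-0.52  0.27  0.32  2.39  2.12  0.15 -0.67] 0.0032437510236697645 0.5408845609053969
```

View pics/m1.png

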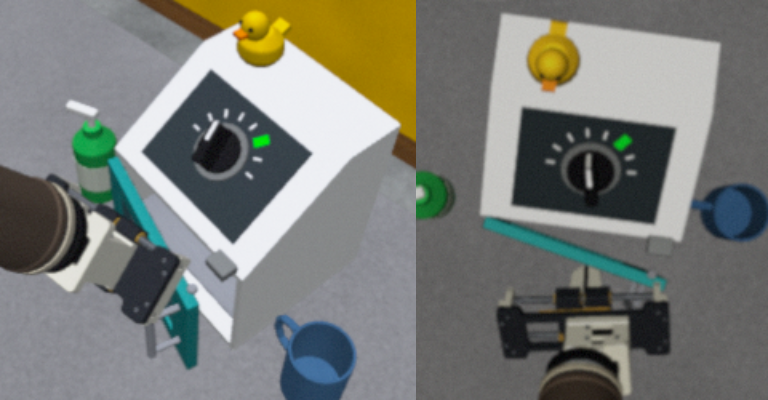

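The fingers are pushing the door cleanly. In the top view its free end is now at about (660,283) of the composite, roughly 0.2 rad. The body clears the handle and the panel. I'll continue slowly through the catch.

{"method": "step_arm", "body": {
  "steps": [
    [2.6,-1.2,0,0,0,0],
    [2.6,-1.2,0,0,0,0],
    [2.6,-1.2,0,0,0,0],
    [2.6,-1.1,0,0,0,0],
    [2.6,-1.0,0,0,0,0],
    [1.5,-0.5,0,0,0,0],
    [1.5,-0.5,0,0,0,0],
    [1.5,-0.5,0,0,0,0],
    [1.5,-0.5,0,0,0,0],
    [1.5,-0.4,0,0,0,0]
  ]
}}

```text
clock: 4.78
position: [0.5885, -0.0039, 0.1358]
ee_rot: [-0.097, 2.529, -0.148]
force: [-6.5, 1.0, 3.3]
width: 0.004
gripper_force: 3.4
```

```bash
python3 st.py
```

```text
4.7833 pos [ 0.5885 -0.0039  0.1358] turn left [0.003 0.006 0.   ] F [-6.5  1.   3.3] j [-0.45  0.29  0.29  2.34  2.1   0.13 -0.62] 0.004317313192454134 3.4369749489792767
```

{"method": "step_arm", "body": {
  "steps": [
    [1,-0.3,0,0,0,0],
    [1,-0.3,0,0,0,0],
    [1,-0.3,0,0,0,0],
    [1,-0.3,0,0,0,0],
    [1,-0.3,0,0,0,0]
  ]
}}

```text
clock: 5.2
position: [0.5935, -0.0052, 0.1359]
ee_rot: [-0.097, 2.529, -0.148]
force: [-0.9, 0.6, -0.3]
width: 0.004
gripper_force: 0.6
```

{"method": "step_arm", "body": {
  "steps": [
    [1,-0.3,0,0,0,0],
    [1,-0.3,0,0,0,0],
    [1,-0.3,0,0,0,0],
    [0,0,0,0,0,0]
  ]
}}

```text
clock: 5.53
position: [0.597, -0.0066, 0.1361]
ee_rot: [-0.096, 2.528, -0.148]
force: [-1.8, -0.3, 0.8]
width: 0.004
gripper_force: 1.1
```

{"method": "step_arm", "body": {
  "steps": [
    [1,-0.2,0,0,0,0],
    [1,-0.2,0,0,0,0],
    [0,0,0,0,0,0]
  ]
}}

```text
clock: 5.78
position: [0.5978, -0.0066, 0.1355]
ee_rot: [-0.097, 2.53, -0.147]
force: [-9.0, 2.5, 5.9]
width: 0.006
gripper_force: 4.7
```

The force peaked at the catch, dropped, then rose to a firm stop: the door is home. I back off, lift, open part way, and check.

{"method": "step_arm", "body": {
  "steps": [
    [-5,1,0,0,0,0],
    [-12,2,0,0,0,0],
    [-12,2,5,0,0,0],
    [-12,2,15,0,0,0],
    [-10,2,22,0,0,0],
    [-5,0,26,0,0,0],
    [0,0,26,0,0,0],
    [0,0,26,0,0,0],
    [0,0,26,0,0,0],
    [0,0,26,0,0,0],
    [0,0,20,0,0,0],
    [0,0,0,0,0,0]
  ]
}}

```text
clock: 6.78
position: [0.5622, -0.0064, 0.2704]
ee_rot: [-0.087, 2.505, -0.175]
force: [1.1, -0.7, -0.3]
width: 0.005
gripper_force: 0.0
```

```bash
python3 st.py;python3 - <<'E'
from cell import cams
import cv2
a=cams.get_image("side")[100:350,200:460,::-1];b=cams.get_image("top")[95:345,240:460,::-1]
cv2.imwrite("pics/m2.png",cv2.hconcat([cv2.resize(a,None,fx=1.6,fy=1.6),cv2.resize(b,None,fx=1.6,fy=1.6)]))
E
```

```text
6.7833 pos [ 0.5622 -0.0064  0.2704] turn left [0.021 0.03  0.012] F [ 1.1 -0.7 -0.3] j [-0.63 -0.02  0.38  2.25  0.71  0.4   0.8 ] 0.005145308000199137 0.0
```

View pics/m2.png

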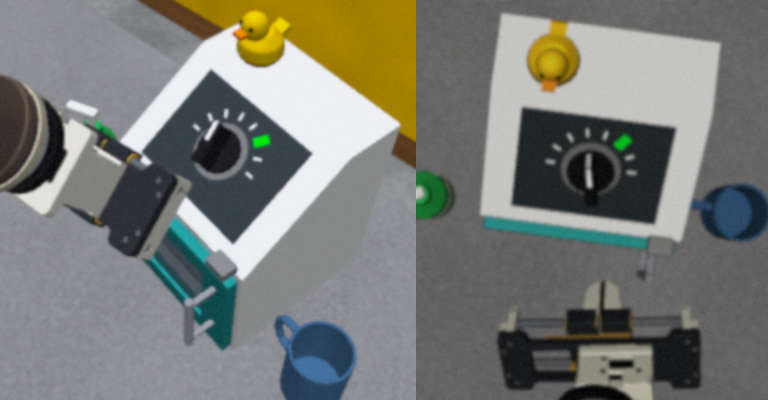

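The door is flush, its free edge under the grey block. Now to the dial standoff with the fingers half open.

{"method": "step_arm", "body": {
  "steps": [
    [9,2.4,4,0.003,0.004,0.0015],
    [9,2.4,4,0.003,0.004,0.0015],
    [9,2.4,4,0.003,0.004,0.0015],
    [9,2.4,4,0.003,0.004,0.0015],
    [9,2.4,4,0.003,0.004,0.0015],
    [9,2.4,3,0.003,0.004,0.0015],
    [10,2.6,3,0.003,0.004,0.0015],
    [10,2.6,3,0,0,0],
    [0,0,0,0,0,0]
  ],
  "gripper": 0.5
}}

```text
clock: 7.63
position: [0.6365, 0.0134, 0.2948]
ee_rot: [-0.098, 2.537, -0.149]
force: [0.1, 0.1, -0.8]
width: 0.498
gripper_force: 0.0
```

```bash
python3 st.py
```

```text
7.6333 pos [0.6365 0.0134 0.2948] turn left [ 0.004 -0.002  0.   ] F [ 0.1  0.1 -0.8] j [-0.59  0.1   0.4   2.04  0.37  0.46  1.16] 0.49810573101878114 0.0
```

{"method": "step_arm", "body": {
  "steps": [
    [5.3,-0.8,-7.3,0,0,0],
    [5.3,-0.8,-7.3,0,0,0],
    [5.3,-0.8,-7.3,0,0,0],
    [5.3,-0.8,-7.3,0,0,0],
    [5.3,-0.8,-7.2,0,0,0],
    [5.3,-0.8,-7.2,0,0,0],
    [5.3,-0.8,-7.2,0,0,0],
    [5.3,-0.8,-7.2,0,0,0],
    [0,0,0,0,0,0]
  ]
}}

```text
clock: 8.38
position: [0.678, 0.0062, 0.2355]
ee_rot: [-0.097, 2.539, -0.149]
force: [-0.1, -0.7, -0.1]
width: 0.501
gripper_force: 0.0
```

```bash
python3 st.py;python3 - <<'E'
from cell import cams
import cv2
a=cams.get_image("side")[110:260,240:420,::-1]
cv2.imwrite("pics/m3.png",cv2.resize(a,None,fx=4,fy=4))
E
```

```text
8.3833 pos [0.678  0.0062 0.2355] turn left [ 0.003 -0.004  0.001] F [-0.1 -0.7 -0.1] j [-0.5   0.25  0.38  2.04  0.29  0.3   1.23] 0.5006277134324353 0.0
```

View pics/m3.png

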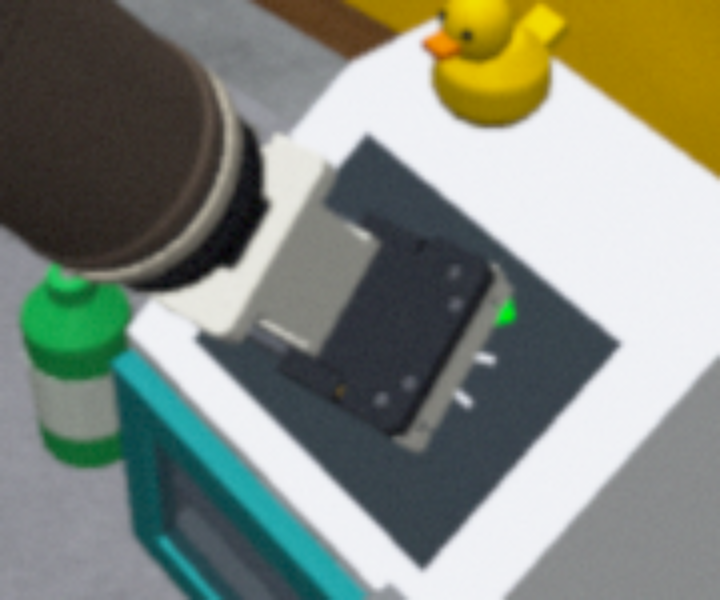

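{"method": "step_arm", "body": {
  "steps": [
    [0,0,0,0,0,0],
    [0,0,0,0,0,0],
    [0,0,0,0,0,0],
    [0,0,0,0,0,0],
    [0,0,0,0,0,0],
    [0,0,0,0,0,0]
  ],
  "gripper": 0,
  "force": 20
}}

```text
clock: 8.93
position: [0.6779, 0.0044, 0.2381]
ee_rot: [-0.094, 2.537, -0.15]
force: [-0.9, -6.3, 2.1]
width: 0.153
gripper_force: 20.0
```

```bash
python3 st.py
python3 - <<'E'
from h import *
p=np.load("p.npy");print(R.from_euler('z',p[2]).apply(nz)*-np.radians(50))
E
```

```text
8.9333 pos [0.6779 0.0044 0.2381] turn left [ 0.003 -0.001  0.003] F [-0.9 -6.3  2.1] j [-0.5   0.25  0.38  2.04  0.29  0.3   1.23] 0.15349234658417793 20.00018835067749
[ 0.49543109 -0.07133156 -0.71484501]
```

Gripped at 14.1 mm, which matches the bar width. Relax the small side load, then turn 50° clockwise in 14 rows.

{"method": "step_arm", "body": {
  "steps": [
    [0,-1.5,0.5,0,0,0],
    [0,0,0,0.0354,-0.0051,-0.0511],
    [0,0,0,0.0354,-0.0051,-0.0511],
    [0,0,0,0.0354,-0.0051,-0.0511],
    [0,0,0,0.0354,-0.0051,-0.0511],
    [0,0,0,0.0354,-0.0051,-0.0511],
    [0,0,0,0.0354,-0.0051,-0.0511],
    [0,0,0,0.0354,-0.0051,-0.0511]
  ]
}}

```text
clock: 9.6
position: [0.6779, 0.0049, 0.2381]
ee_rot: [0.457, 2.492, 0.028]
force: [1.9, -1.5, -1.0]
width: 0.15
gripper_force: 20.0
```

```bash
python3 st.py
```

```text
9.6 pos [0.6779 0.0049 0.2381] turn left [-0.248  0.034  0.361] F [ 1.9 -1.5 -1. ] j [-0.59  0.25  0.49  2.04  0.17  0.29  0.91] 0.15013767023195398 20.00104397535324
```

{"method": "step_arm", "body": {
  "steps": [
    [0,0,0,0.0354,-0.0051,-0.0511],
    [0,0,0,0.0354,-0.0051,-0.0511],
    [0,0,0,0.0354,-0.0051,-0.0511],
    [0,0,0,0.0354,-0.0051,-0.0511],
    [0,0,0,0.0354,-0.0051,-0.0511],
    [0,0,0,0.0354,-0.0051,-0.0511],
    [0,0,0,0.0354,-0.0051,-0.0511],
    [0,0,0,0,0,0]
  ]
}}

```text
clock: 10.27
position: [0.6782, 0.0054, 0.2383]
ee_rot: [0.989, 2.345, 0.203]
force: [3.0, -0.9, -0.0]
width: 0.151
gripper_force: 20.0
```

```bash
python3 st.py
```

```text
10.2667 pos [0.6782 0.0054 0.2383] turn left [-0.496  0.069  0.717] F [ 3.  -0.9 -0. ] j [-0.68  0.26  0.6   2.05  0.04  0.29  0.6 ] 0.15107007539240716 20.000815093517303
```

Turned 50°. Release, then withdraw along the dial axis.

{"method": "step_arm", "body": {
  "steps": [
    [0,0,0,0,0,0],
    [0,0,0,0,0,0],
    [0,0,0,0,0,0],
    [0,0,0,0,0,0],
    [-2.8,0.4,4.1,0,0,0],
    [-5.7,0.8,8.2,0,0,0],
    [-5.7,0.8,8.2,0,0,0],
    [-5.7,0.8,8.2,0,0,0],
    [-8,1.2,12,0,0,0],
    [-8,1.2,12,0,0,0],
    [-8,1.2,12,0,0,0],
    [-10,8,5,0,0,0],
    [-12,12,0,0,0,0],
    [-12,12,0,0,0,0],
    [-12,12,0,0,0,0],
    [-12,12,0,0,0,0],
    [-12,12,0,0,0,0],
    [-12,12,0,0,0,0],
    [0,0,0,0,0,0],
    [0,0,0,0,0,0]
  ],
  "gripper": 0.5
}}

```text
clock: 11.93
position: [0.5516, 0.092, 0.3078]
ee_rot: [0.985, 2.348, 0.202]
force: [0.3, 0.1, 0.2]
width: 0.497
gripper_force: 0.0
```

```bash
python3 st.py;python3 - <<'E'
from cell import cams
import cv2
a=cams.get_image("side")[100:350,220:460,::-1];b=cams.get_image("top")[95:345,240:460,::-1]
cv2.imwrite("pics/m4.png",cv2.hconcat([cv2.resize(a,None,fx=1.7,fy=1.7),cv2.resize(b,None,fx=1.7,fy=1.7)]))
E
```

```text
11.9333 pos [0.5516 0.092  0.3078] turn left [-0.494  0.068  0.713] F [0.3 0.1 0.2] j [-1.12 -0.07  0.62  2.16  0.68  0.64 -0.2 ] 0.4973839864178067 0.0
```

View pics/m4.png

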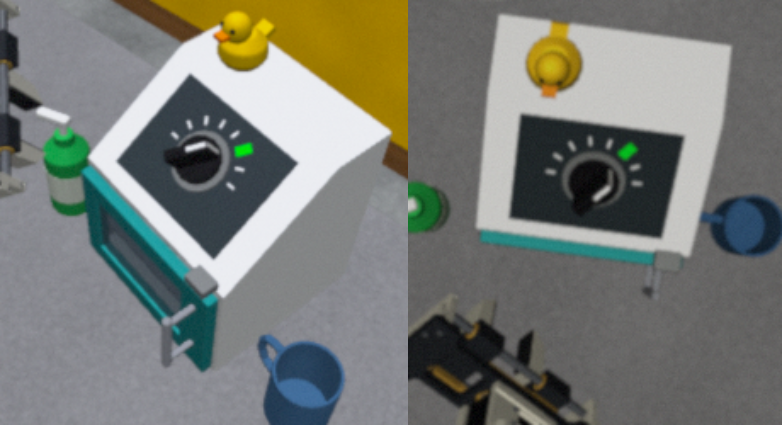

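The door is still shut. The pointer's top end is at (207,143) in the side half and (609,185) in the top half, against predictions of (205,143) and (609,186) for the green place. The duck, pump and mug have not moved, and the hand is clear.

```bash
python3 -c "
from cell import job
print(job.sign_off())"
```

```text
the job is handed in; nothing more can be done
None
```

The steriliser door is shut on its catch, the dial was then turned to the green mark, and the job was handed in at about 12 s with the hand clear and the duck, soap pump and mug where they stood.

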